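Unscrew the tea jar and refill it

ROBOT

A 7-joint arm with a two-finger parallel gripper is mounted at the origin on a cart in front of the work surface, level with it; the furniture and walls round the work are solid. World frame = base frame: x ahead of the robot, y to its left, z up, the work surface at z = 0. Lengths are in mm, angles in rad, forces in N, time in s.
With the tool pointing down it reaches from about 400 to 925 mm from the base axis. Payload 5.6 kg.
Tool frame: the origin (TCP) lies midway between the tips of the shut fingers; the grasp point (between the pads) lies 19 mm behind it (r.tcp_to_grasp is the distance from the TCP to the grasp point, in mm); z points along the fingers, y is the line along which they close (so a half turn about z gives the same grasp; the last joint's range is limited). The gripper opens to 85 mm and grips with 20 to 120 N. Pads are 22 mm wide; open, the fingers measure 114 mm over their backs; the gripper's body (76 mm by 85 mm) begins 54 mm behind the grasp point. The pads swing forward as they close: fully open they stand 13 mm farther back than shut.
Start: joints at [1.166, 0.468, -0.012, 1.603, 0.006, 1.071, -0.056], TCP at [230.033, -607.942, 231.29] pointing down, gripper open.
Joint ranges: [-2.53, 2.53], [-0.31, 2.02], [-1.57, 1.55], [0.28, 2.44], [-1.29, 4.43], [0.15, 1.84], [-2.92, 2.92]. Speed limits (rad/s): [2.57, 2.57, 3.14, 3.14, 3.14, 3.14, 3.14].

INTERFACE

Orientations are given as a unit quaternion [w, x, y, z].
In Python, from plant import r gives the robot as it stands. The module is installed in compiled form; this text tells all that it offers.
- The arm moves only by the shell command python3 -m jog 'ROWS' [OPENING] [FORCE]. ROWS is JSON, a list of rows, each an object of numbers: "x", "y", "z": the shift along the tool's x, y, z in cm; "wx", "wy", "wz": the turn, a rotation vector about the tool's x, y, z in rad. A call has exactly 8 rows; each row is the pose to reach, as a shift and turn from the pose commanded when the call began, along the tool's axes at that moment; what a row does not reach only later rows make up. A row lasts 1/8 s, in which the tool goes at most 62.5 mm and 10.7 degrees, less where a joint would pass 70% of its speed; a pose out of reach is approached as far as the arm can. A call with a gripper value outside its range is refused whole. OPENING is the opening, from 0 (shut) to 1 (fully open), set as the call begins (- or left out, the last holds). The fingers move at their own pace and stop on an object; FORCE is the grip in N (left out, the last holds). Time passes only in rows, so rows that repeat a pose let the fingers close, or fill a call up. It gives the time, the measured TCP pose, the force, the opening and the grip force at its end, in the units of the state.
- r.state(): the state, without advancing time (a new reading comes with each control period).
- r.snapshot(name): name is "side" or "top"; returns the picture (480x640x3 uint8, blue, green, red); there is no depth.
- r.camera_model(name): a dict with "vfov" (degrees; the focal length in pixels is half the picture's height over the tangent of half this angle, whatever the lens; pixels are square), "cx", "cy" (the principal point, pixels), "R" (3x3) and "t" (3): a world point X has camera coordinates R X + t. Camera axes: x right, y down, z forward; pixel columns grow to the right and rows downward; lengths in mm; the calibration is good to about 2 mm. A picture is of the moment at which its call begins. camera_model takes no time and is no camera call.
- r.hand_in(): hands the job in; it is judged then, once.
Trained networks look in the newest picture that a camera, given by its name, has taken for a name from the list of things; names that differ only in an ending like _2 or _b are one class to them, and where a whole thing is asked for, a point or a joint stands for the part that bears it (a point fixed in the world has none). Each returns a list of dicts, best first, with "conf" (0 to 1); they miss things now and then, are a little off and sometimes report something else, mostly with a low value. They report only what shows in the picture. A call takes as long as a camera call.
- r.cut_out(camera, query): "mask" (480x640 bool, what is visible of it) and "box" ([centre column, centre row, width, height] in pixels, round what is visible of it).
The state is a dict: "time_s": time; "joint_positions": joint angles; "qd": joint speeds; "effort": joint torques, N m; "position": TCP position; "orientation": TCP orientation; "ft_force": force on the tool from outside, world axes, zero at the start; "wrist_torque": the same for the moment, N m; "finger_gap": finger opening in mm; "grip_force": force on a finger pad.
Only numpy, scipy, OpenCV 4.12 (cv2) and the standard library are available. Lean on these libraries where they do the work, as an engineer would, in place of code of your own. Each camera call takes 0.05 s, during which the arm holds its last target. There are 200 camera calls.

TASK

Refill the tea jar: swing the keeper lever right off its lid by its black pin, unscrew the stiff wooden lid in several twists until it lifts free, and lay it knob up on a clear stretch of the worktop. Then take the tea packet out of its wooden stand and put it inside the jar. Do not knock or shift the loose glass or cup near the work.

Things in the scene. Friction and masses are not known exactly. Their poses are not given: they have to be found in the camera images.
- jar: White ceramic jar, 108 mm across and 100 mm high, fixed with its steel stand to the worktop. Origin at the centre of its underside on the worktop, z up. Its x axis points from the keeper's post through the jar. The mouth is 82 mm wide inside the thread tabs (tabs in the upper 9 mm, a thin ring down to 22 mm below the rim); the inner floor lies 6 to 10 mm above the worktop.
- jar_mouth (a point): Centre of the jar's mouth at rim height, 100 mm above the worktop. Wall cabinets hang 0.46 m above the back of the worktop, from about 0.64 m ahead of the robot base: keep the hand and wrist in front of them.
- lid: Loose wooden lid, 180 g; origin at the centre of the underside of its flange, z up. Flange 108 mm across and 10 mm thick, on top of it a round knob 58 mm across that ends 38 mm above the origin; below it a plug 76 mm across, 18 mm deep, with three lugs that reach to 46 mm from the axis. Screwed shut, the flange lies on the rim and the lugs under the thread tabs hold it down. Laid on the worktop it stands on its plug.
- lid_grip (a point): Point on the lid's axis at the height to grip its round knob: 24 mm above the flange's underside, 42 mm above the worktop when the lid is laid down. The knob, 58 mm across, is free to grip from 10 to 38 mm above the flange's underside.
- thread (a joint): How far the lid has been unscrewed, rad: 0 shut, grows as the lid is turned anticlockwise seen from above, up to a hard stop at 3.5. The lid does not rise as it turns. From 3.4 to the stop it can be lifted straight out, not before. Turning takes about 0.3 N m and the lid stays where it is left.
- keeper (a joint): Angle of the keeper, a flat steel lever 112 mm long on an upright post 85 mm from the jar's axis, on the jar's -x side. 0: its inner end lies over the lid's flange, 35 mm from the jar's axis, its outer end with the pin points away from the jar. It grows up to a stop at 1.5 rad as the pin moves towards the jar's +y side (clockwise seen from above); the inner end then stands beside the jar. Stays where left; takes about 2.5 N at the pin.
- keeper_pivot (a point): Point on the keeper's upright pivot axis, 139 mm above the worktop. Lever and post end 127 mm above the worktop.
- keeper_pin (a point): Middle of the free part of the upright black pin at the lever's outer end, 14 mm across, 53 mm from the pivot axis. The pin stands free from 123 to 151 mm above the worktop.
- packet: Loose flat stiff tea packet, 9 x 62 x 80 mm (its x, y, z), 50 g, standing upright in the stand. Origin at the centre of its underside.
- packet_center (a point): Centre of the packet, 40 mm above its underside; same axes.
- rack_top (a point): Centre of the mouth of the small wooden stand's slot, 36 mm above the worktop; the stand is fixed. The slot is 13 mm (x) by 68 mm (y) and 30 mm deep; 50 mm of the packet stand out of it. Outside of slot 21 x 76 mm, foot 60 x 90 mm.
- glass: The single clear tasting glass behind the jar, 54 mm across, 74 mm high, loose, to be left alone. Origin at the centre of its underside.
- cup: Patterned espresso cup standing alone on the worktop near the front, 50 mm across, 52 mm high, loose, to be left alone. Origin at the centre of its underside.

How it is judged (in metres and radians):
On the way, in this order (a step that is already met when the one before it is completed fails the run):
1. the keeper is swung off the lid (at least 1.0 rad) (value of joint keeper above 1 rad), for 0.1 s.
2. the lid is unscrewed (thread turned beyond 3.3 rad) (value of joint thread above 3.3 rad), for 0.1 s.
3. the lid lies on the worktop, knob up, beside the jar, released (height (world z) of lid_grip below 0.055 m and angle between lid_grip's own z axis and vertical below 0.1 rad and horizontal distance between lid_grip and jar_mouth above 0.115 m and linear speed of lid below 0.02 m/s and contact force between the fingers and lid below 0.05 N), for 0.2 s.
At the end, for the whole second after the job is handed in: The packet rests inside the jar (its centre below 80 mm above the worktop and within 45 mm of the jar's axis); the lid lies at rest on the worktop knob up (tilt below 0.1 rad), its centre more than 115 mm from the jar's axis; the keeper is still swung off (beyond 1.0 rad) (all of step 3 and value of joint keeper above 1 rad and horizontal distance between packet_center and jar_mouth below 0.045 m and height (world z) of packet_center below 0.08 m and linear speed of packet below 0.02 m/s); the robot touches nothing.
It fails at once if the lid is tipped over (beyond 0.6 rad) (angle between lid_grip's own z axis and vertical above 0.6 rad).
It fails at once if the glass is shifted by more than 20 mm or tipped (distance of glass from where it was at the start of the episode above 0.02 m or angle between glass's own z axis and vertical above 0.3 rad).
It fails at once if the cup is shifted by more than 20 mm or tipped (distance of cup from where it was at the start of the episode above 0.02 m or angle between cup's own z axis and vertical above 0.3 rad).
It also fails if it takes over 72 s, if anything falls off the work surface, if the arm or the gripper's body presses on something with over 40 N, if the wrist force passes 120 N, or if a joint passes its speed limit or range.

## Working session

There is one attempt and no reset: what is moved stays moved. The work goes in short steps, Python scripts to look and compute and a shell command to move; the robot and the scene stay as the last step left them, time stands still between calls to the robot, and variables do not carry over. Pictures are saved under pics/ and viewed, at most 13 in all, crops included, and the job is handed in when it is done.

```bash
mkdir -p pics; cat > h.py <<'E'
from plant import r
import numpy as np, cv2
def K(c):
    m=r.camera_model(c); f=240/np.tan(np.radians(m['vfov'])/2)
    return m,f
def onplane(c,u,v,z):
    m,f=K(c);R=np.array(m['R']);t=np.array(m['t'])
    d=R.T@np.array([(u-m['cx'])/f,(v-m['cy'])/f,1]);o=-R.T@t
    return o+d*(z-o[2])/d[2]
def proj(c,X):
    m,f=K(c);p=np.array(m['R'])@np.array(X)+np.array(m['t'])
    return np.array([m['cx']+f*p[0]/p[2],m['cy']+f*p[1]/p[2]])
def tri(uv):
    A=[];b=[]
    for c,(u,v) in uv.items():
        m,f=K(c);R=np.array(m['R']);t=np.array(m['t'])
        d=R.T@np.array([(u-m['cx'])/f,(v-m['cy'])/f,1]);d/=np.linalg.norm(d);o=-R.T@t
        P=np.eye(3)-np.outer(d,d);A.append(P);b.append(P@o)
    return np.linalg.lstsq(np.vstack(A),np.hstack(b),rcond=None)[0]
E
python3 - <<'E'
from h import *
for c in('side','top'):
    cv2.imwrite(f'pics/{c}0.png',r.snapshot(c)); m=r.camera_model(c);print(c,m['vfov'],-np.array(m['R']).T@m['t'],np.array(m['R'])[2])
    for q in('jar','lid','keeper_pin','packet','rack_top','glass','cup'):
        try:
            for d in r.cut_out(c,q)[:2]: print(c,q,round(d['conf'],2),np.round(d['box']))
        except Exception as e: print(q,e)
s=r.state();print(s['orientation'],s['finger_gap'],s['ft_force'],r.tcp_to_grasp)
E
```

```text
side 50.995335835705696 [  525.78814203 -1013.73865654   642.63976853] [-0.04027751  0.78120129 -0.62297855]
side jar 0.92 [293. 230. 110.  75.]
side jar 0.19 [273. 201.  56.  14.]
side lid 0.86 [319. 204.  55.  46.]
side keeper_pin 0.88 [268. 202.  61.  13.]
side keeper_pin 0.67 [238. 367.  36.  42.]
side packet 0.65 [283. 288.  25.  49.]
side rack_top 0.95 [284. 304.  51.  42.]
side rack_top 0.29 [293. 228. 113.  81.]
side glass 0.74 [405. 224.  24.  43.]
side cup 0.91 [240. 369.  34.  42.]
top 44.448468702755115 [ 327.76038016 -382.88393432 1223.93683796] [ 0.1724177   0.01960109 -0.98482889]
top jar 0.86 [265. 285.  54.  88.]
top lid 0.8 [254. 257.  52.  57.]
top keeper_pin 0.59 [262. 301.  17.  58.]
top packet 0.66 [340. 291.  28.  19.]
top packet 0.59 [262. 303.  17.  59.]
top rack_top 0.9 [340. 293.  48.  43.]
top rack_top 0.58 [260. 304.  17.  57.]
top glass 0.92 [244. 184.  30.  34.]
top cup 0.93 [410. 319.  27.  23.]
[ 2.24913388e-05  9.83691614e-01  1.79863301e-01 -1.24781886e-05] 85.52914546350573 [ 0.7750779  -0.44980952 -0.64923571] 18.700000000000003
```

View pics/side0.png

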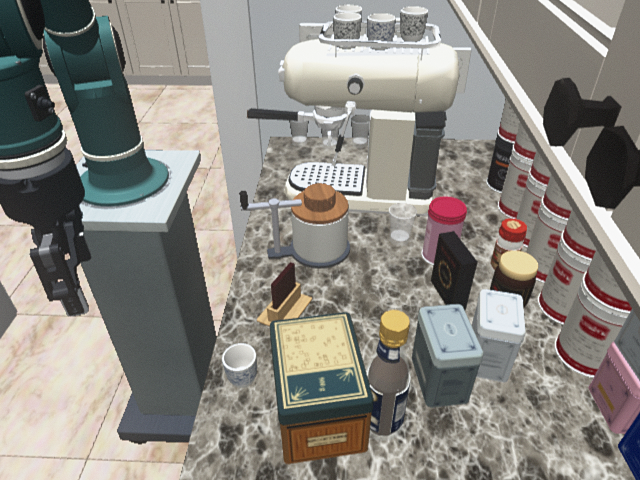

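View pics/top0.png

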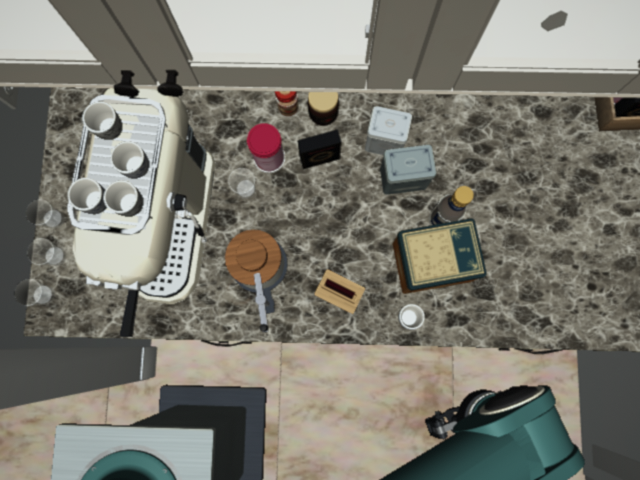

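The side view shows the jar at about (320,235), pin at (243,200), packet and stand at (284,295), cup at (240,367) and glass at (402,222). The top view shows the lid at (254,258), pin at (264,326), stand at (340,291), cup at (411,317) and glass at (243,184). Next I'll zoom in for exact pixels.

```bash
python3 - <<'E'
import cv2,numpy as np
a=cv2.imread('pics/side0.png')[170:330,220:420];b=cv2.imread('pics/top0.png')[220:345,210:440]
a=cv2.resize(a,None,fx=3.2,fy=3.2,interpolation=2)[:, :];b=cv2.resize(b,None,fx=3.4,fy=3.4,interpolation=2)
cv2.imwrite('pics/ca.png',a);cv2.imwrite('pics/cb.png',b);print(a.shape,b.shape)
from h import *
for c,q in(('top','packet'),('top','rack_top'),('top','cup'),('top','glass'),('top','lid'),('side','packet'),('side','lid')):
    m=r.cut_out(c,q)[0]['mask'];ys,xs=np.nonzero(m);rc=cv2.minAreaRect(np.c_[xs,ys].astype(np.float32));print(c,q,xs.mean(),ys.mean(),rc)
    zz={'packet':80,'rack_top':20,'cup':26,'glass':37,'lid':115}[q];print(onplane(c,xs.mean(),ys.mean(),zz))
E
```

```text
(512, 640, 3) (425, 782, 3)
top packet 339.3386454183267 288.40239043824704 ((339.29998779296875, 288.4000244140625), (31.304948806762695, 7.602630138397217), 26.56505012512207)
[ 430.6760371  -405.66138173   80.        ]
top rack_top 339.87221095334684 291.90872210953347 ((339.70001220703125, 291.10003662109375), (43.37971496582031, 29.06888198852539), 26.56505012512207)
[ 428.92055948 -408.08857027   20.        ]
top cup 410.98214285714283 317.16294642857144 ((411.0, 317.0), (22.0, 24.0), 90.0)
[ 381.04520002 -552.37541822   26.        ]
top glass 242.64067278287462 182.49847094801223 ((242.0, 183.0), (30.0, 26.0), 90.0)
[ 651.04250067 -200.12697659   37.        ]
top lid 252.6480470390592 256.0436791264175 ((252.75003051757812, 256.7500305175781), (54.44721603393555, 55.154327392578125), 45.0)
[ 485.26108247 -238.2711001   115.        ]
side packet 282.8837535014006 285.62745098039215 ((282.9646911621094, 285.5411682128906), (20.82532501220703, 47.29084014892578), 40.601295471191406)
[ 436.14201217 -430.34288985   80.        ]
side lid 320.4834319526627 205.05207100591716 ((320.0, 204.0), (40.0, 56.0), 90.0)
[ 489.04410541 -251.51227408  115.        ]
```

View pics/ca.png

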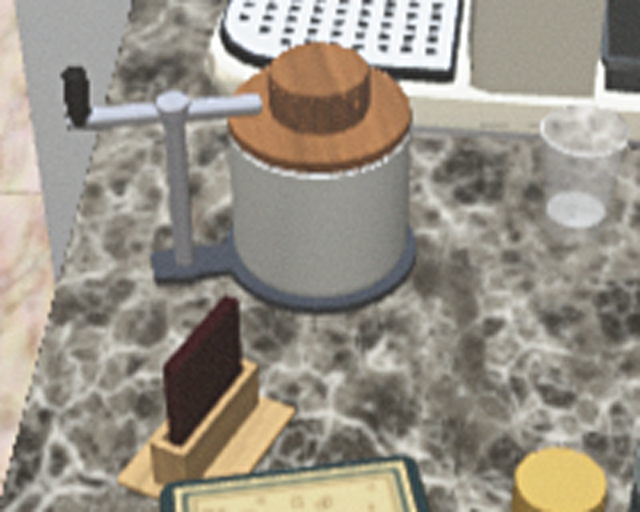

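View pics/cb.png

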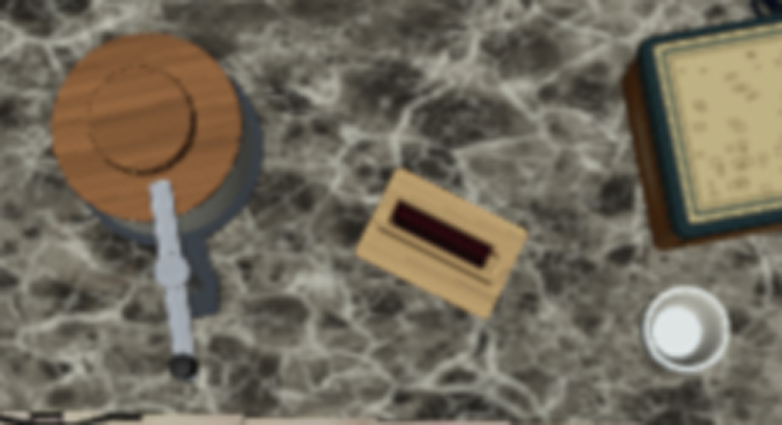

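```bash
python3 - <<'E'
from h import *
S=lambda u,v:(220+u/3.2,170+v/3.2); T=lambda u,v:(210+u/3.4,220+v/3.4)
for n,t,s,z in(('knobtop',(141,118),(320,70),138),('flange',(146,126),(320,112),110),('pivot',(172,268),(173,103),127),('pin',(183,363),(75,70),151),('pk',(442,232),(205,336),86)):
    print(n,onplane('top',*T(*t),z).round(1),onplane('side',*S(*s),z).round(1),tri({'top':T(*t),'side':S(*s)}).round(1))
for z,p in((86,[(397,205),(490,262)]),(6,[(400,168),(527,232),(490,318),(357,250)])):
    q=np.array([onplane('top',*T(*a),z)[:2] for a in p]);print(z,q.round(1),q.mean(0))
for t,z in(((182,363),137),):print(onplane('top',*T(*t),z))
print(onplane('top',*T(*(685,328)),52),onplane('top',600,220,0),onplane('top',210+640/3.4,220+50/3.4,70))
print(onplane('top',205,260,30),onplane('top',300,342,0))
E
```

```text
knobtop [ 484.5 -238.9  138. ] [ 487.9 -242.6  138. ] [ 486.3 -238.3  134.8]
flange [ 484.  -238.3  110. ] [ 487.8 -244.2  110. ] [ 486.1 -237.4  104.9]
pivot [ 403.4 -258.3  127. ] [ 405.3 -262.7  127. ] [ 404.1 -257.8  123.5]
pin [ 351.5 -269.1  151. ] [ 352.6 -267.2  151. ] [ 352.2 -269.   152. ]
pk [ 430.5 -406.8   86. ] [ 436.5 -411.6   86. ] [ 433.3 -406.4   80.5]
86 [[ 445.3 -380.8]
 [ 414.1 -434.4]] [ 429.70204231 -407.61065622]
6 [[ 476.3 -382. ]
 [ 439.  -460.3]
 [ 386.4 -438.5]
 [ 425.5 -357. ]] [ 431.79599056 -409.43655398]
[ 351.76571531 -267.03313522  137.        ]
[ 381.27022472 -549.6608302    52.        ] [ 595.96628555 -954.44316979    0.        ] [ 541.51132499 -521.0418318    70.        ]
[ 486.77500383 -129.39928719   30.        ] [ 325.79852656 -328.70217784    0.        ]
```

Jar axis is about (486,-239.5), pivot (404,-258.5), pin (352,-268.5), and stand (431,-408) with its long axis at 63.5°. Next is a helper that converts targets to tool-frame rows.

```bash
cat >> h.py <<'E'
from scipy.spatial.transform import Rotation as Rn
def go(*targets):
    "targets (x,y,z mm,yaw deg of tool x): print shift cm & wz from the present pose"
    s=r.state();q=s['orientation'];R=Rn.from_quat([*q[1:],q[0]]);p=np.array(s['position'])
    yaw=np.degrees(np.arctan2(*R.as_matrix()[[1,0],0]))
    print('now',p.round(1),'yaw',yaw.round(1),'q',np.round(s['joint_positions'],2),'F',np.round(s['ft_force'],1),'T',np.round(s['wrist_torque'],2),'gap',round(s['finger_gap'],1),'grip',round(s['grip_force'],1),'t',round(s['time_s'],1))
    for t in targets:
        d=R.inv().apply(np.array(t[:3])-p)/10
        w=(R.inv()*Rn.from_euler('z',t[3],degrees=True)*Rn.from_euler('x',180,degrees=True)).as_rotvec()
        print(t,d.round(2),w.round(3))
E
python3 -c "
from h import *
go((352,-268.5,200,13),(352,-268.5,124,13))"
```

```text
now [ 230.1 -607.9  231.3] yaw 20.7 q [ 1.17  0.47 -0.01  1.6   0.01  1.07 -0.06] F [-0.3 -0.9 -0.1] T [-0.01  0.04  0.02] gap 85.3 grip 0.0 t 1.1
(352, -268.5, 200, 13) [ 23.42 -27.43   3.13] [0.    0.    0.135]
(352, -268.5, 124, 13) [ 23.42 -27.43  10.73] [0.    0.    0.135]
```

```bash
python3 -m jog '[{"x":3.9,"y":-4.6,"z":0.5,"wz":0.02},{"x":7.8,"y":-9.2,"z":1,"wz":0.05},{"x":11.7,"y":-13.8,"z":1.6,"wz":0.07},{"x":15.6,"y":-18.4,"z":2.1,"wz":0.1},{"x":19.5,"y":-23,"z":2.6,"wz":0.12},{"x":23.4,"y":-27.4,"z":3.1,"wz":0.135},{"x":23.4,"y":-27.4,"z":3.1,"wz":0.135},{"x":23.4,"y":-27.4,"z":3.1,"wz":0.135}]' 0.45 25
python3 - <<'E'
from h import *
go((352,-268.5,124,13))
c=r.snapshot('side');a=proj('side',(352,-268,151));print(a)
cv2.imwrite('pics/s1.png',cv2.resize(c[60:310,140:400],None,fx=2.3,fy=2.3))
E
```

```text
now [ 230.1 -607.9  231.3] yaw 20.7 q [ 1.17  0.47 -0.01  1.6   0.01  1.07 -0.06] F [-0.3 -0.9 -0.1] T [-0.01  0.04  0.02] gap 85.3 grip 0.0 t 1.1
(352, -268.5, 124, 13) [ 23.42 -27.43  10.73] [0.    0.    0.135]
[243.04941546 192.11656563]validation failed for argument at $[0]...
```

View pics/s1.png

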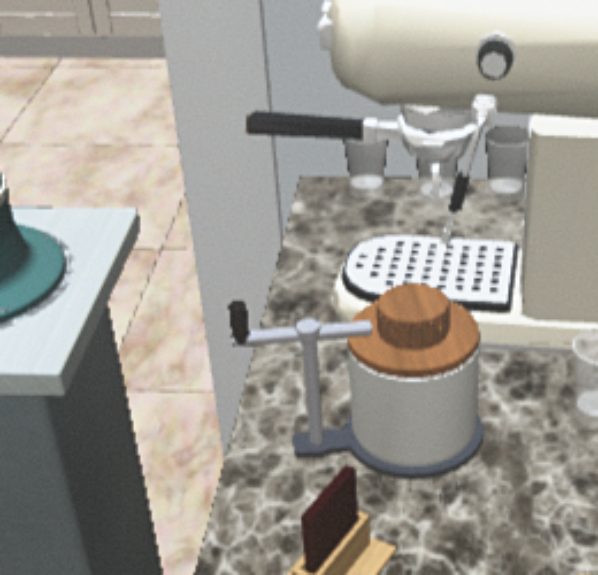

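The row was refused and the arm didn't move: the view is unchanged, with the pin at about (243,195). It probably needs all six keys per row.

```bash
python3 -m jog '[{"x":3.9,"y":-4.6,"z":0.5,"wx":0,"wy":0,"wz":0.02},{"x":7.8,"y":-9.2,"z":1.0,"wx":0,"wy":0,"wz":0.05},{"x":11.7,"y":-13.8,"z":1.6,"wx":0,"wy":0,"wz":0.07},{"x":15.6,"y":-18.4,"z":2.1,"wx":0,"wy":0,"wz":0.1},{"x":19.5,"y":-23.0,"z":2.6,"wx":0,"wy":0,"wz":0.12},{"x":23.4,"y":-27.4,"z":3.1,"wx":0,"wy":0,"wz":0.135},{"x":23.4,"y":-27.4,"z":3.1,"wx":0,"wy":0,"wz":0.135},{"x":23.4,"y":-27.4,"z":3.1,"wx":0,"wy":0,"wz":0.135}]' 0.45 25
python3 -c "
from h import *
go((352,-268.5,124,13))"
```

```text
time_s: 2.2
position: [352.0, -269.5, 200.6]
orientation: [0.0, 0.994, 0.113, 0.0]
ft_force: [-0.5, -0.3, 0.8]
finger_gap: 38.2
grip_force: 0.0
now [ 352.  -269.5  200.6] yaw 13.0 q [ 0.73  0.17 -0.17  2.11  0.04  0.87 -0.8 ] F [-0.5 -0.3  0.8] T [-0.03  0.    0.01] gap 38.2 grip 0.0 t 2.2
(352, -268.5, 124, 13) [ 0.02 -0.1   7.66] [ 0.001 -0.    -0.   ]
```

```bash
python3 - <<'E'
from h import *
c=r.snapshot('side');d=r.snapshot('top')
a=cv2.resize(c[120:260,190:340],None,fx=2.6,fy=2.6);b=cv2.resize(d[240:380,190:340],None,fx=2.6,fy=2.6)
cv2.imwrite('pics/s2.png',np.hstack([a,b]))
E
```

```text
(no output)
```

View pics/s2.png

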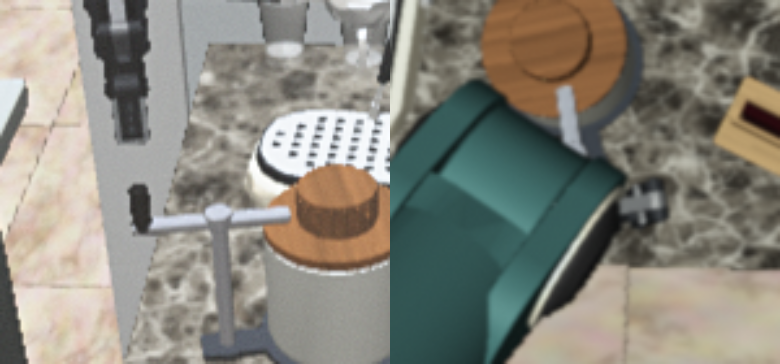

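The fingers are centred above the pin at crop (135,140), with the pin at (138,190). Next I'll descend and grip.

```bash
python3 -m jog '[{"x":0,"y":-0.1,"z":2.0,"wx":0,"wy":0,"wz":0},{"x":0,"y":-0.1,"z":4.5,"wx":0,"wy":0,"wz":0},{"x":0,"y":-0.1,"z":6.5,"wx":0,"wy":0,"wz":0},{"x":0,"y":-0.1,"z":7.6,"wx":0,"wy":0,"wz":0},{"x":0,"y":-0.1,"z":7.6,"wx":0,"wy":0,"wz":0},{"x":0,"y":-0.1,"z":7.6,"wx":0,"wy":0,"wz":0},{"x":0,"y":-0.1,"z":7.6,"wx":0,"wy":0,"wz":0},{"x":0,"y":-0.1,"z":7.6,"wx":0,"wy":0,"wz":0}]'
python3 -m jog '[{"x":0,"y":0,"z":0,"wx":0,"wy":0,"wz":0},{"x":0,"y":0,"z":0,"wx":0,"wy":0,"wz":0},{"x":0,"y":0,"z":0,"wx":0,"wy":0,"wz":0},{"x":0,"y":0,"z":0,"wx":0,"wy":0,"wz":0},{"x":0,"y":0,"z":0,"wx":0,"wy":0,"wz":0},{"x":0,"y":0,"z":0,"wx":0,"wy":0,"wz":0},{"x":0,"y":0,"z":0,"wx":0,"wy":0,"wz":0},{"x":0,"y":0,"z":0,"wx":0,"wy":0,"wz":0}]' 0 25
python3 -c "
from h import *
p=np.array(r.state()['position']);c=np.array([404,-258.5]);v=p[:2]-c;print(np.hypot(*v))
go(*[(*(c+Rn.from_euler('z',-a).as_matrix()[:2,:2]@v).round(1),p[2],13-np.degrees(a)) for a in np.arange(1,8)*.1775+0])"
```

```text
time_s: 3.3
position: [352.0, -268.1, 124.8]
orientation: [0.0, 0.994, 0.113, 0.0]
ft_force: [-0.1, 0.3, -0.2]
finger_gap: 38.6
grip_force: 0.0
time_s: 4.3
position: [351.7, -267.9, 124.4]
orientation: [0.0, 0.994, 0.113, -0.0]
ft_force: [-2.2, 0.5, 5.0]
finger_gap: 12.8
grip_force: 25.2
53.109593557853216
now [ 351.7 -267.9  124.4] yaw 13.0 q [ 0.72  0.29 -0.16  2.17  0.07  0.68 -0.84] F [-2.2  0.5  5. ] T [0.17 0.25 0.04] gap 12.8 grip 25.2 t 4.3
(np.float64(350.9), np.float64(-258.5), np.float64(124.41959691897999), np.float64(2.8299991364278885)) [ 0.13 -0.93 -0.  ] [0.    0.    0.177]
(np.float64(351.7), np.float64(-249.1), np.float64(124.41959691897999), np.float64(-7.340001727144223)) [ 0.42 -1.83 -0.  ] [0.    0.    0.355]
(np.float64(354.2), np.float64(-240.0), np.float64(124.41959691897999), np.float64(-17.510002590716336)) [ 0.87 -2.66 -0.  ] [0.    0.    0.532]
(np.float64(358.2), np.float64(-231.5), np.float64(124.41959691897999), np.float64(-27.680003454288446)) [ 1.45 -3.4  -0.  ] [0.   0.   0.71]
(np.float64(363.7), np.float64(-223.9), np.float64(124.41959691897999), np.float64(-37.85000431786056)) [ 2.16 -4.02 -0.  ] [0.    0.    0.887]
(np.float64(370.5), np.float64(-217.3), np.float64(124.41959691897999), np.float64(-48.02000518143267)) [ 2.97 -4.51 -0.  ] [0.    0.    1.065]
(np.float64(378.3), np.float64(-212.0), np.float64(124.41959691897999), np.float64(-58.19000604500478)) [ 3.85 -4.85 -0.  ] [ 0.    -0.     1.242]
```

```bash
python3 -m jog '[{"x":0.13,"y":-0.93,"z":0,"wx":0,"wy":0,"wz":0.177},{"x":0.42,"y":-1.83,"z":0,"wx":0,"wy":0,"wz":0.355},{"x":0.87,"y":-2.66,"z":0,"wx":0,"wy":0,"wz":0.532},{"x":1.45,"y":-3.4,"z":0,"wx":0,"wy":0,"wz":0.71},{"x":2.16,"y":-4.02,"z":0,"wx":0,"wy":0,"wz":0.887},{"x":2.97,"y":-4.51,"z":0,"wx":0,"wy":0,"wz":1.065},{"x":3.85,"y":-4.85,"z":0,"wx":0,"wy":0,"wz":1.242},{"x":4.4,"y":-4.98,"z":0,"wx":0,"wy":0,"wz":1.35}]'
python3 -c "
from h import *
go()"
```

```text
time_s: 5.3
position: [383.0, -209.6, 124.4]
orientation: [0.0, 0.845, -0.534, -0.0]
ft_force: [-4.4, -0.3, 5.8]
finger_gap: 12.8
grip_force: 25.5
now [ 383.  -209.6  124.4] yaw -64.6 q [ 0.36  0.27  0.07  2.2  -0.03  0.67 -2.25] F [-4.4 -0.3  5.8] T [-0.2   0.77 -0.08] gap 12.8 grip 25.5 t 5.3
```

```bash
python3 -m jog '[{"x":0,"y":0,"z":0,"wx":0,"wy":0,"wz":0},{"x":0,"y":0,"z":0,"wx":0,"wy":0,"wz":0},{"x":0,"y":0,"z":0,"wx":0,"wy":0,"wz":0},{"x":0,"y":0,"z":-2,"wx":0,"wy":0,"wz":0},{"x":0,"y":0,"z":-5,"wx":0,"wy":0,"wz":0},{"x":0,"y":0,"z":-8,"wx":0,"wy":0,"wz":0},{"x":0,"y":0,"z":-8,"wx":0,"wy":0,"wz":0},{"x":0,"y":0,"z":-8,"wx":0,"wy":0,"wz":0}]' 0.45
python3 - <<'E'
from h import *
go((486,-239.5,200,-55),(486,-239.5,112,-55))
c=r.snapshot('side')
for q in('keeper','lid'):
    for d in r.cut_out('side',q)[:1]:
        ys,xs=np.nonzero(d['mask']);print(q,d['conf'],d['box'])
cv2.imwrite('pics/s3.png',cv2.resize(c[120:270,190:400],None,fx=3,fy=3))
E
```

```text
time_s: 6.3
position: [382.9, -209.3, 203.7]
orientation: [0.0, 0.846, -0.533, -0.0]
ft_force: [1.0, 1.3, -0.1]
finger_gap: 38.6
grip_force: 0.0
now [ 382.9 -209.3  203.7] yaw -64.4 q [ 0.36  0.14  0.07  2.13 -0.01  0.87 -2.26] F [ 1.   1.3 -0.1] T [-0.01  0.01  0.05] gap 38.6 grip 0.0 t 6.3
(486, -239.5, 200, -55) [ 7.18 -7.99  0.36] [ 0.     0.001 -0.163]
(486, -239.5, 112, -55) [ 7.19 -8.    9.16] [ 0.     0.001 -0.163]
keeper 0.85 [273.9, 198.2, 24.9, 49.6]
lid 0.86 [319.0, 203.6, 58.6, 47.9]
```

View pics/s3.png

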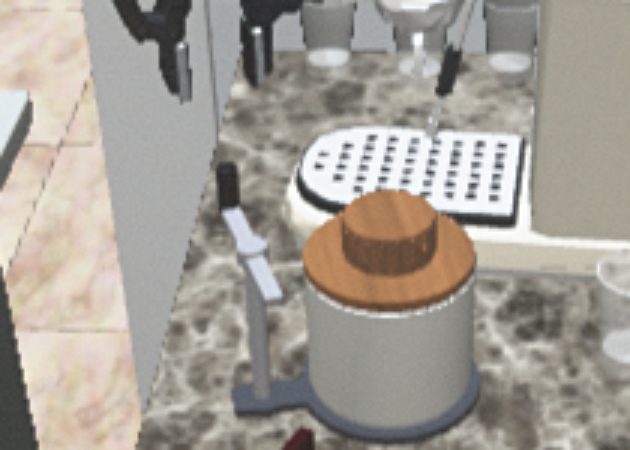

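The keeper is clear of the lid, with the lever's inner end at crop (275,295) beside the jar. Next I'll open fully and go down over the knob.

```bash
python3 -m jog '[{"x":3.6,"y":-4.1,"z":0.2,"wx":0,"wy":0,"wz":-0.06},{"x":7.2,"y":-7.9,"z":0.3,"wx":0,"wy":0,"wz":-0.1},{"x":7.2,"y":-7.9,"z":2,"wx":0,"wy":0,"wz":-0.1},{"x":7.2,"y":-7.9,"z":4.5,"wx":0,"wy":0,"wz":-0.1},{"x":7.2,"y":-7.9,"z":7,"wx":0,"wy":0,"wz":-0.1},{"x":7.2,"y":-7.9,"z":9,"wx":0,"wy":0,"wz":-0.1},{"x":7.2,"y":-7.9,"z":9.6,"wx":0,"wy":0,"wz":-0.1},{"x":7.2,"y":-7.9,"z":9.6,"wx":0,"wy":0,"wz":-0.1}]' 1
python3 -c "
from h import *
go((486.2,-240.3,107,-58))"
```

```text
time_s: 7.45
position: [485.0, -240.0, 107.7]
orientation: [0.0, 0.872, -0.49, -0.001]
ft_force: [0.3, 0.3, -0.3]
finger_gap: 85.9
grip_force: 0.0
now [ 485.  -240.   107.7] yaw -58.6 q [ 0.35  0.45  0.05  1.97 -0.04  0.73 -2.16] F [ 0.3  0.3 -0.3] T [0.02 0.   0.05] gap 85.9 grip 0.0 t 7.5
(486.2, -240.3, 107, -58) [ 0.09 -0.08  0.07] [ 0.001  0.001 -0.011]
```

```bash
python3 -m jog '[{"x":0.1,"y":-0.1,"z":0,"wx":0,"wy":0,"wz":0},{"x":0.1,"y":-0.1,"z":0,"wx":0,"wy":0,"wz":0},{"x":0.1,"y":-0.1,"z":0,"wx":0,"wy":0,"wz":0},{"x":0.1,"y":-0.1,"z":0,"wx":0,"wy":0,"wz":0},{"x":0.1,"y":-0.1,"z":0,"wx":0,"wy":0,"wz":0},{"x":0.1,"y":-0.1,"z":0,"wx":0,"wy":0,"wz":0},{"x":0.1,"y":-0.1,"z":0,"wx":0,"wy":0,"wz":0},{"x":0.1,"y":-0.1,"z":0,"wx":0,"wy":0,"wz":0}]' 0 70
python3 -c "
from h import *
go()"
```

```text
time_s: 8.45
position: [487.9, -240.9, 109.6]
orientation: [-0.0, 0.872, -0.49, 0.001]
ft_force: [-1.2, 1.3, 5.6]
finger_gap: 56.5
grip_force: 74.3
now [ 487.9 -240.9  109.6] yaw -58.6 q [ 0.35  0.45  0.06  1.96 -0.04  0.73 -2.17] F [-1.2  1.3  5.6] T [-0.06  0.33  0.  ] gap 56.5 grip 74.3 t 8.4
```

```bash
python3 -m jog '[{"x":0,"y":0,"z":0,"wx":0,"wy":0,"wz":-0.18},{"x":0,"y":0,"z":0,"wx":0,"wy":0,"wz":-0.36},{"x":0,"y":0,"z":0,"wx":0,"wy":0,"wz":-0.54},{"x":0,"y":0,"z":0,"wx":0,"wy":0,"wz":-0.72},{"x":0,"y":0,"z":0,"wx":0,"wy":0,"wz":-0.9},{"x":0,"y":0,"z":0,"wx":0,"wy":0,"wz":-1.08},{"x":0,"y":0,"z":0,"wx":0,"wy":0,"wz":-1.26},{"x":0,"y":0,"z":0,"wx":0,"wy":0,"wz":-1.44}]'
python3 -c "
from h import *
go()"
```

```text
time_s: 9.45
position: [488.7, -237.2, 109.7]
orientation: [-0.001, 0.978, 0.21, 0.001]
ft_force: [0.1, 9.7, 7.1]
finger_gap: 56.0
grip_force: 74.7
now [ 488.7 -237.2  109.7] yaw 24.2 q [ 0.63  0.47 -0.29  1.94  0.19  0.75 -0.92] F [0.1 9.7 7.1] T [ 1.9   0.05 -0.62] gap 56.0 grip 74.7 t 9.4
```

```bash
python3 -m jog '[{"x":0.05,"y":-0.1,"z":0,"wx":0,"wy":0,"wz":-0.18},{"x":0.05,"y":-0.2,"z":0,"wx":0,"wy":0,"wz":-0.36},{"x":0.05,"y":-0.2,"z":0,"wx":0,"wy":0,"wz":-0.54},{"x":0.05,"y":-0.2,"z":0,"wx":0,"wy":0,"wz":-0.72},{"x":0.05,"y":-0.2,"z":0,"wx":0,"wy":0,"wz":-0.9},{"x":0.05,"y":-0.2,"z":0,"wx":0,"wy":0,"wz":-1.08},{"x":0.05,"y":-0.2,"z":0,"wx":0,"wy":0,"wz":-1.26},{"x":0.05,"y":-0.2,"z":0,"wx":0,"wy":0,"wz":-1.44}]'
python3 -c "
from h import *
go()"
```

```text
time_s: 10.45
position: [485.3, -235.7, 109.6]
orientation: [-0.002, 0.598, 0.802, -0.0]
ft_force: [-10.5, 8.5, 16.6]
finger_gap: 56.1
grip_force: 75.6
now [ 485.3 -235.7  109.6] yaw 106.6 q [ 0.89  0.54 -0.63  1.93  0.44  0.81  0.31] F [-10.5   8.5  16.6] T [ 1.94  1.66 -1.01] gap 56.1 grip 75.6 t 10.4
```

```bash
python3 -m jog '[{"x":0.1,"y":-0.05,"z":-0.1,"wx":0,"wy":0,"wz":-0.16},{"x":0.2,"y":-0.1,"z":-0.2,"wx":0,"wy":0,"wz":-0.32},{"x":0.2,"y":-0.1,"z":-0.2,"wx":0,"wy":0,"wz":-0.48},{"x":0.2,"y":-0.1,"z":-0.2,"wx":0,"wy":0,"wz":-0.56},{"x":0.2,"y":-0.1,"z":-0.2,"wx":0,"wy":0,"wz":-0.6},{"x":0.2,"y":-0.1,"z":-0.2,"wx":0,"wy":0,"wz":-0.63},{"x":0.2,"y":-0.1,"z":-0.2,"wx":0,"wy":0,"wz":-0.63},{"x":0.2,"y":-0.1,"z":-0.2,"wx":0,"wy":0,"wz":-0.63}]'
python3 -c "
from h import *
go()"
```

```text
time_s: 11.45
position: [483.6, -236.2, 109.9]
orientation: [-0.002, 0.322, 0.947, -0.0]
ft_force: [-4.4, 3.6, 1.3]
finger_gap: 56.1
grip_force: 75.4
now [ 483.6 -236.2  109.9] yaw 142.4 q [ 1.    0.59 -0.78  1.93  0.55  0.85  0.84] F [-4.4  3.6  1.3] T [ 0.61  0.97 -0.22] gap 56.1 grip 75.4 t 11.4
```

```bash
python3 -m jog '[{"x":0,"y":0,"z":0,"wx":0,"wy":0,"wz":-0.04},{"x":0,"y":0,"z":0,"wx":0,"wy":0,"wz":-0.08},{"x":0,"y":0,"z":0,"wx":0,"wy":0,"wz":-0.12},{"x":0,"y":0,"z":0,"wx":0,"wy":0,"wz":-0.12},{"x":0,"y":0,"z":0,"wx":0,"wy":0,"wz":-0.12},{"x":0,"y":0,"z":0,"wx":0,"wy":0,"wz":-0.12},{"x":0,"y":0,"z":0,"wx":0,"wy":0,"wz":-0.12},{"x":0,"y":0,"z":0,"wx":0,"wy":0,"wz":-0.12}]'
python3 -c "
from h import *
go()"
```

```text
time_s: 12.45
position: [485.4, -237.7, 110.3]
orientation: [0.0, 0.265, 0.964, -0.001]
ft_force: [0.4, -5.2, -2.8]
finger_gap: 56.3
grip_force: 75.7
now [ 485.4 -237.7  110.3] yaw 149.3 q [ 1.02  0.6  -0.81  1.93  0.57  0.86  0.94] F [ 0.4 -5.2 -2.8] T [-1.46 -0.13 -1.23] gap 56.3 grip 75.7 t 12.4
```

The torque held at -1.23 N·m, so this is the stop. I'll back off slightly and lift gently.

```bash
python3 -m jog '[{"x":0,"y":0,"z":0,"wx":0,"wy":0,"wz":0.05},{"x":0,"y":0,"z":0,"wx":0,"wy":0,"wz":0.05},{"x":0,"y":0,"z":-0.2,"wx":0,"wy":0,"wz":0.05},{"x":0,"y":0,"z":-0.4,"wx":0,"wy":0,"wz":0.05},{"x":0,"y":0,"z":-0.6,"wx":0,"wy":0,"wz":0.05},{"x":0,"y":0,"z":-0.8,"wx":0,"wy":0,"wz":0.05},{"x":0,"y":0,"z":-1.0,"wx":0,"wy":0,"wz":0.05},{"x":0,"y":0,"z":-1.0,"wx":0,"wy":0,"wz":0.05}]'
python3 -c "
from h import *
go()"
```

```text
time_s: 13.45
position: [484.8, -236.7, 120.3]
orientation: [-0.001, 0.288, 0.958, -0.0]
ft_force: [-2.9, -3.1, -2.0]
finger_gap: 55.9
grip_force: 75.4
now [ 484.8 -236.7  120.3] yaw 146.5 q [ 1.02  0.59 -0.81  1.92  0.55  0.87  0.91] F [-2.9 -3.1 -2. ] T [-0.9   0.6   0.03] gap 55.9 grip 75.4 t 13.4
```

```bash
python3 -m jog '[{"x":0,"y":0,"z":-0.6,"wx":0,"wy":0,"wz":0},{"x":0,"y":0,"z":-1.2,"wx":0,"wy":0,"wz":0},{"x":0,"y":0,"z":-2,"wx":0,"wy":0,"wz":0},{"x":0,"y":0,"z":-3.5,"wx":0,"wy":0,"wz":0},{"x":0,"y":0,"z":-5,"wx":0,"wy":0,"wz":0},{"x":0,"y":0,"z":-6.5,"wx":0,"wy":0,"wz":0},{"x":0,"y":0,"z":-6.5,"wx":0,"wy":0,"wz":0},{"x":0,"y":0,"z":-6.5,"wx":0,"wy":0,"wz":0}]'
python3 - <<'E'
from h import *
go((548,-388,185,146),(548,-388,130,90),(548,-388,40,146))
c=r.snapshot('side');cv2.imwrite('pics/s4.png',cv2.resize(c[90:350,200:460],None,fx=2.2,fy=2.2))
for p in((548,-388,0),(548,-388,28)):print(proj('side',p))
for d in r.cut_out('side','lid')[:1]:print(d['conf'],d['box'])
E
```

```text
time_s: 14.45
position: [484.9, -237.0, 185.1]
orientation: [-0.0, 0.288, 0.958, -0.0]
ft_force: [0.4, -0.1, -2.0]
finger_gap: 56.4
grip_force: 75.5
now [ 484.9 -237.   185.1] yaw 146.5 q [ 1.08  0.5  -0.88  1.87  0.46  0.98  0.98] F [ 0.4 -0.1 -2. ] T [0.   0.03 0.05] gap 56.4 grip 75.5 t 14.4
(548, -388, 185, 146) [-1.36e+01 -9.10e+00  1.00e-02] [-0.    -0.     0.008]
(548, -388, 130, 90) [-13.6   -9.1    5.51] [-0.    -0.     0.986]
(548, -388, 40, 146) [-13.6   -9.1   14.51] [-0.    -0.     0.008]
[350.8363089  303.47948331]
[351.34745106 292.11235981]
0.81 [319.1, 170.1, 57.0, 50.9]
```

View pics/s4.png

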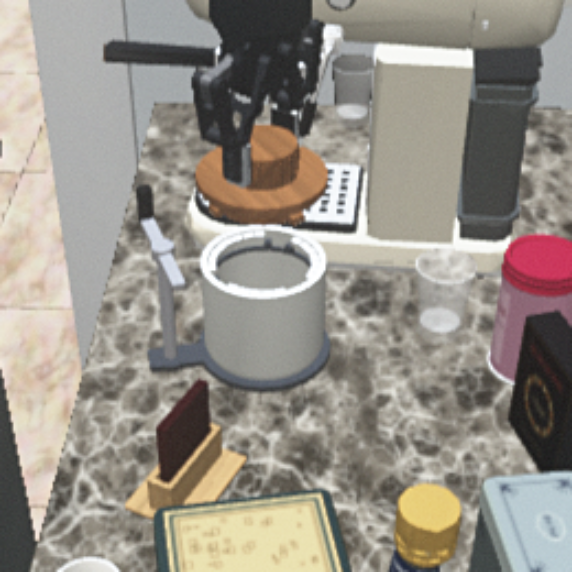

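The lid is free at crop (262,175) and the jar is open at (265,265), with glass and packet untouched. Next I'll move to (548,-388), a clear stretch.

```bash
python3 -m jog '[{"x":-2.5,"y":-1.7,"z":0,"wx":0,"wy":0,"wz":0},{"x":-6.0,"y":-4.0,"z":0,"wx":0,"wy":0,"wz":0},{"x":-9.5,"y":-6.4,"z":0,"wx":0,"wy":0,"wz":0},{"x":-12.4,"y":-8.3,"z":1,"wx":0,"wy":0,"wz":0},{"x":-13.6,"y":-9.1,"z":4,"wx":0,"wy":0,"wz":0},{"x":-13.6,"y":-9.1,"z":8,"wx":0,"wy":0,"wz":0},{"x":-13.6,"y":-9.1,"z":12,"wx":0,"wy":0,"wz":0},{"x":-13.6,"y":-9.1,"z":14,"wx":0,"wy":0,"wz":0}]'
python3 -m jog '[{"x":0,"y":0,"z":0.4,"wx":0,"wy":0,"wz":0},{"x":0,"y":0,"z":0.8,"wx":0,"wy":0,"wz":0},{"x":0,"y":0,"z":1.2,"wx":0,"wy":0,"wz":0},{"x":0,"y":0,"z":1.5,"wx":0,"wy":0,"wz":0},{"x":0,"y":0,"z":1.65,"wx":0,"wy":0,"wz":0},{"x":0,"y":0,"z":1.65,"wx":0,"wy":0,"wz":0},{"x":0,"y":0,"z":1.65,"wx":0,"wy":0,"wz":0},{"x":0,"y":0,"z":1.65,"wx":0,"wy":0,"wz":0}]'
python3 -c "
from h import *
go()"
```

```text
time_s: 15.55
position: [546.8, -387.0, 42.0]
orientation: [-0.002, 0.288, 0.958, 0.001]
ft_force: [0.2, -0.0, 0.0]
finger_gap: 56.1
grip_force: 75.5
time_s: 16.55
position: [548.4, -387.9, 28.9]
orientation: [0.0, 0.288, 0.958, -0.0]
ft_force: [0.0, 0.3, -0.6]
finger_gap: 56.3
grip_force: 75.5
now [ 548.4 -387.9   28.9] yaw 146.5 q [ 1.02  0.87 -0.68  1.62  0.67  0.89  1.07] F [ 0.   0.3 -0.6] T [ 0.01 -0.01  0.01] gap 56.3 grip 75.5 t 16.6
```

```bash
python3 -m jog '[{"x":0,"y":0,"z":0,"wx":0,"wy":0,"wz":0},{"x":0,"y":0,"z":0,"wx":0,"wy":0,"wz":0},{"x":0,"y":0,"z":0,"wx":0,"wy":0,"wz":0},{"x":0,"y":0,"z":0,"wx":0,"wy":0,"wz":0},{"x":0,"y":0,"z":-2,"wx":0,"wy":0,"wz":0},{"x":0,"y":0,"z":-6,"wx":0,"wy":0,"wz":0},{"x":0,"y":0,"z":-10,"wx":0,"wy":0,"wz":0},{"x":0,"y":0,"z":-13,"wx":0,"wy":0,"wz":0}]' 1
python3 - <<'E'
from h import *
go((431,-408,150,63.5),(431,-408,48,63.5))
d=r.snapshot('side')
for q in('lid','packet','rack_top','glass','cup'):
    for k in r.cut_out('side',q)[:1]:print(q,round(k['conf'],2),np.round(k['box'],1))
print(proj('side',(548,-388,28)))
t=r.snapshot('top')
cv2.imwrite('pics/s5.png',np.hstack([cv2.resize(d[170:370,220:420],(400,400)),cv2.resize(t[200:350,210:360],(400,400))]))
E
```

```text
time_s: 17.55
position: [549.3, -387.9, 162.4]
orientation: [0.001, 0.288, 0.958, -0.0]
ft_force: [-0.6, -0.1, 0.3]
finger_gap: 85.3
grip_force: 0.0
now [ 549.3 -387.9  162.4] yaw 146.5 q [ 1.08  0.72 -0.78  1.56  0.55  1.08  1.15] F [-0.6 -0.1  0.3] T [-0.   -0.01  0.03] gap 85.3 grip 0.0 t 17.6
(431, -408, 150, 63.5) [ 8.76 -8.2   1.21] [0.002 0.002 1.449]
(431, -408, 48, 63.5) [ 8.79 -8.2  11.41] [0.002 0.002 1.449]
lid 0.9 [354.4 296.1  59.5  52.8]
packet 0.79 [282.3 285.4  21.2  46.8]
rack_top 0.97 [283.1 305.9  52.4  43.9]
glass 0.84 [404.6 225.3  25.3  44.6]
cup 0.8 [240.2 366.2  36.4  46.4]
[351.34745106 292.11235981]
```

View pics/s5.png

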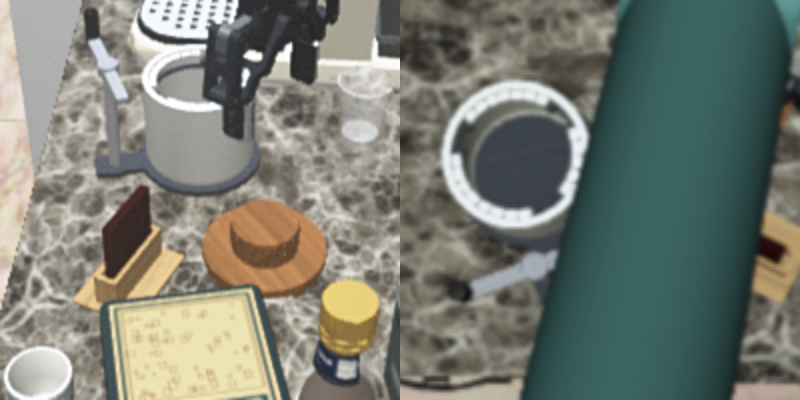

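The lid lies knob up at side (354,296), clear of everything, and packet, glass and cup are unchanged. Next I'll move over the packet.

```bash
python3 -m jog '[{"x":1.5,"y":-1.4,"z":0,"wx":0,"wy":0,"wz":0.18},{"x":3.0,"y":-2.8,"z":0,"wx":0,"wy":0,"wz":0.36},{"x":4.5,"y":-4.2,"z":0,"wx":0,"wy":0,"wz":0.54},{"x":6.0,"y":-5.6,"z":0,"wx":0,"wy":0,"wz":0.72},{"x":7.5,"y":-7.0,"z":0,"wx":0,"wy":0,"wz":0.9},{"x":8.7,"y":-8.1,"z":0.5,"wx":0,"wy":0,"wz":1.08},{"x":8.7,"y":-8.1,"z":1.2,"wx":0,"wy":0,"wz":1.26},{"x":8.7,"y":-8.1,"z":1.2,"wx":0,"wy":0,"wz":1.44}]' 0.6 30
python3 -c "
from h import *
go((432,-408.5,48,63.5))"
```

```text
time_s: 18.9
position: [430.0, -406.8, 145.2]
orientation: [-0.001, 0.85, 0.527, -0.0]
ft_force: [0.7, -0.3, 0.4]
finger_gap: 51.4
grip_force: 0.0
now [ 430.  -406.8  145.2] yaw 63.6 q [ 1.06  0.53 -0.47  1.79  0.3   0.9  -0.01] F [ 0.7 -0.3  0.4] T [-0.04  0.02 -0.05] gap 51.4 grip 0.0 t 18.9
(432, -408.5, 48, 63.5) [-0.07  0.28  9.72] [-0.003 -0.001  0.002]
```

```bash
python3 -m jog '[{"x":-0.05,"y":0.15,"z":1,"wx":0,"wy":0,"wz":0},{"x":-0.05,"y":0.15,"z":3,"wx":0,"wy":0,"wz":0},{"x":-0.05,"y":0.15,"z":5.5,"wx":0,"wy":0,"wz":0},{"x":-0.05,"y":0.15,"z":8,"wx":0,"wy":0,"wz":0},{"x":-0.05,"y":0.15,"z":9.5,"wx":0,"wy":0,"wz":0},{"x":-0.05,"y":0.15,"z":10,"wx":0,"wy":0,"wz":0},{"x":-0.05,"y":0.15,"z":10,"wx":0,"wy":0,"wz":0},{"x":-0.05,"y":0.15,"z":10,"wx":0,"wy":0,"wz":0}]'
python3 -m jog '[{"x":0,"y":0,"z":0,"wx":0,"wy":0,"wz":0},{"x":0,"y":0,"z":0,"wx":0,"wy":0,"wz":0},{"x":0,"y":0,"z":0,"wx":0,"wy":0,"wz":0},{"x":0,"y":0,"z":0,"wx":0,"wy":0,"wz":0},{"x":0,"y":0,"z":0,"wx":0,"wy":0,"wz":0},{"x":0,"y":0,"z":0,"wx":0,"wy":0,"wz":0},{"x":0,"y":0,"z":0,"wx":0,"wy":0,"wz":0},{"x":0,"y":0,"z":0,"wx":0,"wy":0,"wz":0}]' 0 30
python3 -c "
from h import *
go()"
```

```text
time_s: 19.9
position: [432.8, -408.8, 47.6]
orientation: [0.001, 0.848, 0.53, 0.0]
ft_force: [-0.2, 0.6, 0.2]
finger_gap: 51.2
grip_force: 0.0
time_s: 20.9
position: [432.5, -408.7, 47.2]
orientation: [0.0, 0.848, 0.53, -0.0]
ft_force: [-0.9, -0.2, 5.7]
finger_gap: 8.9
grip_force: 32.6
now [ 432.5 -408.7   47.2] yaw 64.0 q [ 1.01  0.66 -0.41  1.83  0.38  0.72 -0.07] F [-0.9 -0.2  5.7] T [0.05 0.19 0.04] gap 8.9 grip 32.6 t 20.9
```

```bash
python3 -m jog '[{"x":0,"y":0,"z":-1,"wx":0,"wy":0,"wz":0},{"x":0,"y":0,"z":-2.5,"wx":0,"wy":0,"wz":0},{"x":0,"y":0,"z":-4,"wx":0,"wy":0,"wz":0},{"x":0,"y":0,"z":-6.5,"wx":0,"wy":0,"wz":0},{"x":0,"y":0,"z":-9.5,"wx":0,"wy":0,"wz":0},{"x":0,"y":0,"z":-12.5,"wx":0,"wy":0,"wz":0},{"x":0,"y":0,"z":-14,"wx":0,"wy":0,"wz":0},{"x":0,"y":0,"z":-14,"wx":0,"wy":0,"wz":0}]'
python3 - <<'E'
from h import *
go((486.4,-238.5,187,64),(486.4,-238.5,60,64))
d=r.snapshot('side')
for k in r.cut_out('side','packet')[:2]:print(round(k['conf'],2),np.round(k['box'],1))
for k in r.cut_out('top','jar')[:1]:print(round(k['conf'],2),np.round(k['box'],1))
p=np.array(r.state()['position'])
print(proj('side',p+[0,0,-41]),proj('side',p+[0,0,39]))
E
```

```text
time_s: 21.9
position: [432.7, -408.8, 188.0]
orientation: [0.001, 0.848, 0.53, 0.0]
ft_force: [-0.3, -0.2, -1.2]
finger_gap: 8.7
grip_force: 31.7
now [ 432.7 -408.8  188. ] yaw 64.0 q [ 1.08  0.48 -0.5   1.76  0.27  0.97  0.02] F [-0.3 -0.2 -1.2] T [ 0.04 -0.03  0.02] gap 8.7 grip 31.7 t 21.9
(486.4, -238.5, 187, 64) [17.67 -2.64  0.08] [ 0.002  0.001 -0.   ]
(486.4, -238.5, 60, 64) [17.68 -2.67 12.78] [ 0.002  0.001 -0.   ]
0.91 [280.7 230.1  23.2  53.4]
0.53 [312.6 229.4  71.9  75.5]
0.63 [256.6 268.6  56.3  83.8]
[279.26377917 245.71806577] [276.15141681 203.46347959]
```

```bash
python3 -m jog '[{"x":2.5,"y":-0.4,"z":0,"wx":0,"wy":0,"wz":0},{"x":6,"y":-0.9,"z":0,"wx":0,"wy":0,"wz":0},{"x":10,"y":-1.5,"z":0,"wx":0,"wy":0,"wz":0},{"x":14,"y":-2.1,"z":0,"wx":0,"wy":0,"wz":0},{"x":16.7,"y":-2.5,"z":0,"wx":0,"wy":0,"wz":0},{"x":17.7,"y":-2.65,"z":0,"wx":0,"wy":0,"wz":0},{"x":17.7,"y":-2.65,"z":0,"wx":0,"wy":0,"wz":0},{"x":17.7,"y":-2.65,"z":0,"wx":0,"wy":0,"wz":0}]'
python3 - <<'E'
from h import *
go((486.4,-238.5,57,64))
d=r.snapshot('side');t=r.snapshot('top')
cv2.imwrite('pics/s6.png',np.hstack([cv2.resize(d[130:280,240:390],(400,400)),cv2.resize(t[190:340,180:330],(400,400))]))
E
```

```text
time_s: 23.05
position: [485.5, -239.3, 186.4]
orientation: [-0.0, 0.849, 0.529, -0.0]
ft_force: [1.0, -0.8, -0.6]
finger_gap: 8.6
grip_force: 31.7
now [ 485.5 -239.3  186.4] yaw 63.9 q [ 0.84  0.41 -0.55  1.88  0.26  0.93 -0.29] F [ 1.  -0.8 -0.6] T [-0.03  0.04  0.  ] gap 8.6 grip 31.7 t 23.1
(486.4, -238.5, 57, 64) [ 0.12  0.06 12.94] [-0.001  0.001 -0.002]
```

View pics/s6.png

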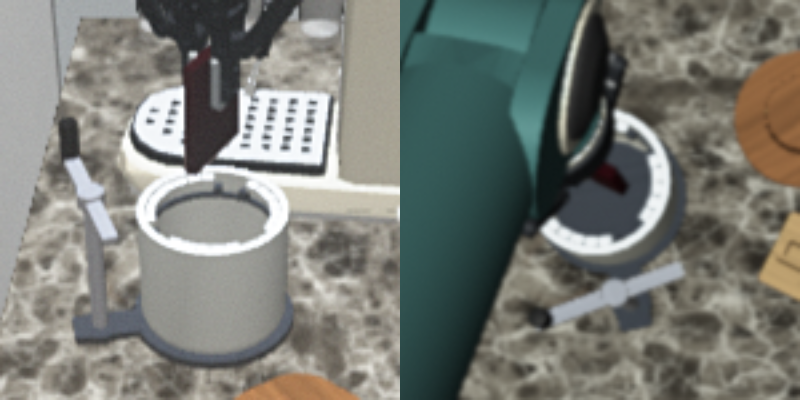

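The packet is centred over the mouth at side crop (212,105), with the mouth at (212,212). Next I'll lower it.

```bash
python3 -m jog '[{"x":0.1,"y":0.05,"z":1.5,"wx":0,"wy":0,"wz":0},{"x":0.1,"y":0.05,"z":3,"wx":0,"wy":0,"wz":0},{"x":0.1,"y":0.05,"z":4.5,"wx":0,"wy":0,"wz":0},{"x":0.1,"y":0.05,"z":6,"wx":0,"wy":0,"wz":0},{"x":0.1,"y":0.05,"z":7.5,"wx":0,"wy":0,"wz":0},{"x":0.1,"y":0.05,"z":9,"wx":0,"wy":0,"wz":0},{"x":0.1,"y":0.05,"z":9,"wx":0,"wy":0,"wz":0},{"x":0.1,"y":0.05,"z":9,"wx":0,"wy":0,"wz":0}]'
python3 -m jog '[{"x":0,"y":0,"z":0.7,"wx":0,"wy":0,"wz":0},{"x":0,"y":0,"z":1.4,"wx":0,"wy":0,"wz":0},{"x":0,"y":0,"z":2.1,"wx":0,"wy":0,"wz":0},{"x":0,"y":0,"z":2.8,"wx":0,"wy":0,"wz":0},{"x":0,"y":0,"z":3.3,"wx":0,"wy":0,"wz":0},{"x":0,"y":0,"z":3.5,"wx":0,"wy":0,"wz":0},{"x":0,"y":0,"z":3.5,"wx":0,"wy":0,"wz":0},{"x":0,"y":0,"z":3.5,"wx":0,"wy":0,"wz":0}]'
python3 -c "
from h import *
go()"
```

```text
time_s: 24.15
position: [487.4, -237.1, 97.0]
orientation: [0.0, 0.848, 0.53, 0.0]
ft_force: [0.9, 0.2, -0.3]
finger_gap: 9.0
grip_force: 31.7
time_s: 25.15
position: [487.2, -237.1, 62.0]
orientation: [0.0, 0.848, 0.53, 0.0]
ft_force: [-0.6, -0.9, 0.3]
finger_gap: 8.7
grip_force: 31.7
now [ 487.2 -237.1   62. ] yaw 64.0 q [ 0.76  0.58 -0.47  1.96  0.4   0.69 -0.41] F [-0.6 -0.9  0.3] T [-0.02  0.02  0.02] gap 8.7 grip 31.7 t 25.1
```

```bash
python3 -m jog '[{"x":0,"y":0,"z":0,"wx":0,"wy":0,"wz":0},{"x":0,"y":0,"z":0,"wx":0,"wy":0,"wz":0},{"x":0,"y":0,"z":0,"wx":0,"wy":0,"wz":0},{"x":0,"y":0,"z":0,"wx":0,"wy":0,"wz":0},{"x":0,"y":0,"z":0,"wx":0,"wy":0,"wz":0},{"x":0,"y":0,"z":-1,"wx":0,"wy":0,"wz":0},{"x":0,"y":0,"z":-2.5,"wx":0,"wy":0,"wz":0},{"x":0,"y":0,"z":-4,"wx":0,"wy":0,"wz":0}]' 0.3
python3 -m jog '[{"x":0,"y":0,"z":-2,"wx":0,"wy":0,"wz":0},{"x":0,"y":0,"z":-5,"wx":0,"wy":0,"wz":0},{"x":0,"y":0,"z":-9,"wx":0,"wy":0,"wz":0},{"x":0,"y":0,"z":-13,"wx":0,"wy":0,"wz":0},{"x":0,"y":0,"z":-13,"wx":0,"wy":0,"wz":0},{"x":0,"y":0,"z":-13,"wx":0,"wy":0,"wz":0},{"x":0,"y":0,"z":-13,"wx":0,"wy":0,"wz":0},{"x":0,"y":0,"z":-13,"wx":0,"wy":0,"wz":0}]'
python3 - <<'E'
from h import *
go()
d=r.snapshot('side');t=r.snapshot('top')
cv2.imwrite('pics/s7.png',np.hstack([cv2.resize(d[130:330,240:440],(400,400)),cv2.resize(t[190:340,180:330],(400,400))]))
E
```

```text
time_s: 26.15
position: [487.3, -237.2, 103.3]
orientation: [0.0, 0.848, 0.53, 0.0]
ft_force: [0.0, -0.2, 0.5]
finger_gap: 25.8
grip_force: 0.0
time_s: 27.15
position: [486.5, -236.8, 230.9]
orientation: [-0.001, 0.848, 0.53, -0.0]
ft_force: [-0.1, -0.3, -0.5]
finger_gap: 25.6
grip_force: 0.0
now [ 486.5 -236.8  230.9] yaw 64.0 q [ 0.87  0.35 -0.58  1.84  0.22  1.02 -0.26] F [-0.1 -0.3 -0.5] T [-0.02  0.01 -0.03] gap 25.6 grip 0.0 t 27.1
```

View pics/s7.png

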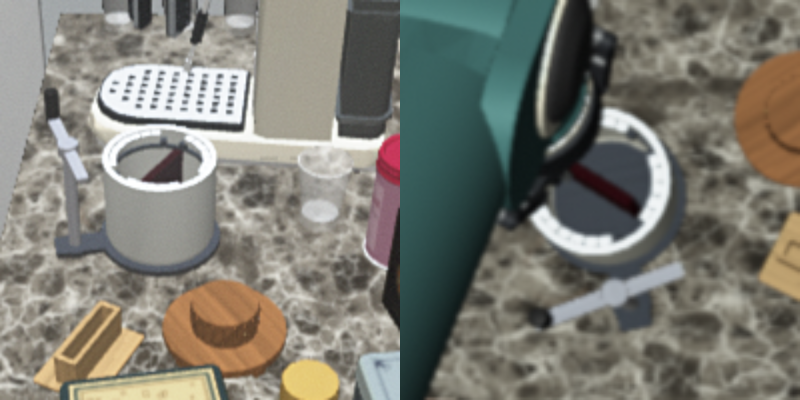

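The packet is inside the jar, standing at side crop (165,165). The stand is empty, the lid lies knob up, the keeper is off, and the robot touches nothing, so I'm handing in.

```bash
python3 -c "
from plant import r
print(r.hand_in())"
```

```text
the job is handed in; nothing more can be done
None
```

The job is handed in at about 27 s of the 72 s, with no verdict returned; the last pictures show the keeper swung off, the lid knob up on the worktop, the packet inside the jar and the glass where it was (the cup was last seen in place before the packet was moved).

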